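# Seat a jeweller's bench pin and tighten its clamp with the indexing lever

### The arm

A 6-joint arm with a two-finger parallel gripper is mounted at the origin on the work surface. World frame = base frame: x ahead of the robot, y to its left, z up, the work surface at z = 0. Lengths are in m, angles in rad, forces in N, time in s.
With the tool pointing down it reaches from about 0.35 to 0.85 m from the base axis. Payload 8.1 kg.
Tool frame: the origin (TCP) lies between the finger pads; the fingertips stand 14 mm ahead of it and the grasp point (between the pads) lies 5 mm behind it (robot.tcp_to_tips is the z of the fingertips in the tool frame, in m); z points along the fingers, y is the line along which they close (so a half turn about z gives the same grasp; the last joint's range is limited). The gripper opens to 93 mm and grips with 3 to 60 N. Pads are 15 mm wide; open, the fingers measure 128 mm over their backs; the gripper's body (75 mm by 188 mm) begins 65 mm behind the grasp point.
Start: joints at [1.189, 0.13, 1.488, -0, 1.523, -0.085], TCP at [0.175, 0.574, 0.233] pointing down, gripper open.
Joint ranges: [-2.96, 2.96], [-0.89, 2.26], [0.02, 2.5], [-1.34, 4.48], [0, 2.73], [-2.66, 2.66]. Speed limits (rad/s): [2.39, 2.39, 2.79, 3.14, 3.14, 3.14].

### API

Orientations are given as a rotation vector (axis times angle).
In Python, from plant import sensors, read_camera, robot gives the robot as it stands.
- The arm moves only by the shell command python3 -m inch 'ROWS' [FORCE]. ROWS is a JSON list that holds a single list of rows (three levels of brackets), with 1 to 20 rows, each of 5 numbers: the finger opening in m, then dx, dy, dz in m, then a turn about the tool's z in rad; each row shifts and turns the commanded pose from where the row before left it, along the tool's axes as they then stand; what a row does not reach is not made up. A row lasts 1/10 s, in which the tool goes at most 0.05 m and 0.15 rad, less where a joint would pass 70% of its speed; a pose out of reach is approached as far as the arm can. The fingers move at their own pace and stop on an object; FORCE is the grip in N (left out, the last holds). Time passes only in rows, so rows that do not move let the fingers close. It prints the time, the measured TCP pose, the force, the opening and the grip force at its end. Input that does not fit is refused with a message, and nothing moves.
- sensors.read_state(): the state, without advancing time (a new reading comes with each control period).
- read_camera(name): name is "scene" or "top" or "wrist"; returns a dict with "image" (420x560x3 uint8, red, green, blue), "depth" (420x560 float32, m along the optical axis (not along the pixel's ray), 0 where there is no reading), "fx", "fy", "cx", "cy" (pixels), "R" (3x3) and "t" (3): a world point X has camera coordinates R X + t. Camera axes: x right, y down, z forward; pixel columns grow to the right and rows downward; lengths in m; the calibration is good to about 2 mm. A picture is of the moment at which its call begins.
- robot.close_job(): hands the job in; it is judged then, once.
The state is a dict: "t": time; "q": joint angles; "dq": joint speeds; "joint_torque": joint torques, N m; "tool_pos": TCP position; "orientation": TCP orientation; "force": force on the tool from outside, world axes, zero at the start; "wrist_torque": the same for the moment, N m; "opening": finger opening in m; "gripper_force": force on a finger pad.
Only numpy, scipy, OpenCV 4.12 (cv2) and the standard library are available. Lean on these libraries where they do the work, as an engineer would, in place of code of your own. Each camera call takes 0.05 s, during which the arm holds its last target. There are 200 camera calls.

### The job

Push the wooden bench pin straight back into its clamp until it is fully home against the rear stop. Then tighten the clamp screw on it with the black lever: the two domed nuts block a full turn, so swing it clockwise, lift it out of mesh, swing it back, let it drop in and swing again, until the screw comes up firmly hand-tight without being forced. Let go, and leave the other things on the bench where they are.

Things in the scene. Friction and masses are not known exactly. Their poses are not given: they have to be found in the camera images.
- holder: grey iron bench-pin clamp on a dark base plate 116 (x) x 124 (y) x 12, fixed to the bench. Origin under the plate, on the clamp screw's upright axis; x to the rear, front (-x) faces the robot. A bridge (top z = 60) spans two cheeks, inner faces y = +-31. Rear stop at x = 46. Two studs with domed nuts, 19 wide, up to z = 91, at x = -20, y = +-40 block the lever.
- bench_pin: flat maple bench pin 180 (x) x 60 (y), underside z = 12.5, top z = 30, sloping down to z = 22 at its front end, which has a V notch 9 wide at the mouth, 40 deep. It slides along the holder's x only, with about 4 N of friction (6 N at 50 mm/s). When fully home its origin and axes coincide with the holder's; it starts 18 to 40 mm out towards -x.
- pin_end (a point): middle of the bench pin's front end (in the mouth of the notch), 135 mm in front of the pin's origin, at z = 20; axes as the holder's. The end face on both sides of the notch (each 25 wide, 9.5 high) can be pushed, fingers straddling the notch.
- pad: steel pressure plate 44 x 50 x 6 under the bridge, driven by the screw; origin at the centre of its underside, axes as the holder's. It starts 0.9 to 2.2 mm above the pin and sinks 6 mm per turn of the screw (0.95 mm per rad), clockwise seen from above.
- screw_axis (a point): on the screw's axis at the lever's hub, z about 84. Turned slowly, the free-running screw resists with about 0.85 N m, 10 N at the lever's grip (0.5 N m once stopped); when the pad bears on the pin this grows by 0.8 N m per rad, clamping with 80 N per rad. Firmly hand-tight: 1.1 to 1.3 N m (12.5 to 15 N at the grip), 25 to 45 N. Forced: over 65 N, 1.5 N m. It stays tight when let go.
- lever_grip (a point): where to grip the black clamping lever: centre of its raised end, a bar 36 long (along the lever), 13 wide, 18 high, 88 mm from the screw's axis, about 88 mm above the bench (it sinks with the pad). x points from here to the screw's axis, z up. The arm between hub and raised end is lower, its top at z = 87.
- lever_turn (a joint): angle of the lever about the screw's axis, rad: 0 when it points straight to the holder's front (-x), over the pin; grows clockwise seen from above, the way that tightens. It swings from -0.75 to 0.75, where it meets the domed nuts. In mesh it drives the screw both ways; lifted out of mesh it swings freely.
- lever (a joint): lift of the lever, m: 0 down in full mesh, 0.009 at most. Spring and weight press it down, 6 N low to 8 N high. 12 teeth, 0.52 rad apart, 0.09 rad of play: in mesh below 0.006, clear above 0.007. Teeth that meet tip to tip hold it about 0.0065 up until it is turned a little.
- bench_block: polished steel bench block, 64 x 64 x 22, loose, beside the clamp; origin under its centre
- mandrel: tapered steel ring mandrel lying behind the clamp, 220 long, up to 25 thick; origin under its middle
- file: hand file with a dark wooden handle, 190 long, 11 thick, lying beside the bench pin; origin under its middle
- charcoal: black charcoal block, 140 x 70 x 34; origin under its centre
- hammer: small hammer with a wooden handle, 240 long; origin under it
- flux_jar: jar with a white cap, 56 across, 65 high; origin under its centre
- dapping: brass dapping block, 50 mm cube with round hollows; origin under its centre
Mind the look-alikes: they are no part of the job. What is shaped like the holder but red is not meant.

How it is judged:
By the outcome, as a careful person would: the job done as asked, in the order asked, and still so for the second after the job is handed in, with the robot touching nothing.
It also fails if it takes over 72 s, if anything falls off the work surface, if the arm or the gripper's body presses on something with over 40 N, if the wrist force passes 120 N, or if a joint passes its speed limit or range.

## Working session

There is one attempt and no reset: what is moved stays moved. The work goes in short steps, Python scripts to look and compute and a shell command to move; the robot and the scene stay as the last step left them, time stands still between calls to the robot, and variables do not carry over. Pictures are saved under pics/ and viewed, at most 10 in all, crops included, and the job is handed in when it is done.

```bash
ls; mkdir -p pics
cat > h.py <<'E'
import numpy as np, cv2
from plant import sensors, read_camera, robot
def cam(n):
    c=read_camera(n); return c
def save(c,f,crop=None,s=1):
    im=c["image"][:,:,::-1]
    if crop: u0,v0,u1,v1=crop; im=im[v0:v1,u0:u1]
    cv2.imwrite("pics/"+f,cv2.resize(im,None,fx=s,fy=s,interpolation=cv2.INTER_CUBIC))
def pt(c,u,v,z):
    d=np.array([(u-c["cx"])/c["fx"],(v-c["cy"])/c["fy"],1.]); R=np.array(c["R"]);t=np.array(c["t"])
    o=-R.T@t; d=R.T@d; return o+d*(z-o[2])/d[2]
def cloud(c):
    v,u=np.mgrid[:420,:560]; z=c["depth"]
    P=np.stack([(u-c["cx"])/c["fx"]*z,(v-c["cy"])/c["fy"]*z,z],-1)
    return (P-np.array(c["t"]))@np.array(c["R"])
E
python3 - <<'E'
from h import *
a=cam("top");b=cam("scene")
np.savez("c0",top=cloud(a),im=a["image"])
im=np.vstack([a["image"],b["image"]]);
cv2.imwrite("pics/top0.png",cv2.resize(a["image"][:,:,::-1],(800,600)))
cv2.imwrite("pics/scene0.png",cv2.resize(b["image"][:,:,::-1],(800,600)))
print(sensors.read_state())
for c in(a,b): print(-np.array(c["R"]).T@c["t"],c["fx"])
E
```

```text
pics
{'t': 0.1, 'q': array([ 1.18862655e+00,  1.31122044e-01,  1.48913589e+00, -1.28605344e-05,
        1.52299054e+00, -8.54435095e-02]), 'dq': array([ 1.81796092e-03, -1.57827634e-03, -9.36757921e-04, -1.91831180e-05,
       -1.25152085e-03,  6.78669664e-04]), 'joint_torque': array([ 1.32939407e-03, -5.61336029e+01, -4.93098164e+01,  7.70643004e-02,
        2.91320012e-02, -3.99557268e-05]), 'tool_pos': array([0.17526467, 0.57333377, 0.23168952]), 'orientation': array([-4.64332505e-01, -3.10671234e+00,  2.53455639e-03]), 'force': array([0.38628466, 0.4292954 , 1.08078741]), 'wrist_torque': array([ 0.02813162,  0.01260383, -0.02252455]), 'gripper_force': 0.0, 'opening': 0.09288116716561828}
[0.50871131 0.01955699 1.09010693] 409.178814407477
[ 1.55333272 -0.41059888  0.79241489] 466.5579858176678
```

View pics/top0.png

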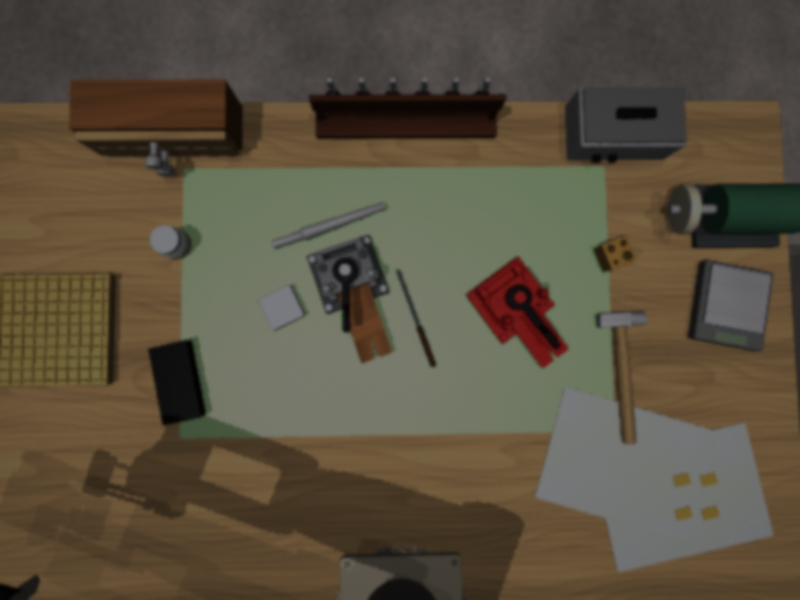

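View pics/scene0.png

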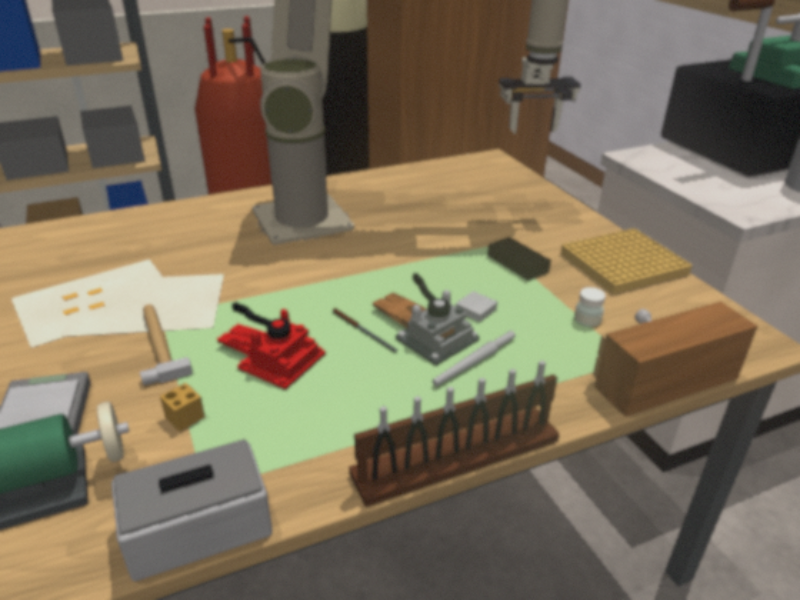

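The top view (800x600) shows two candidates: the grey clamp with a maple pin at (345,272), and the red look-alike at (520,297). I choose the grey one. Next I measure it and check it in a close crop.

Run:
```python
from h import *
c=cam("top"); save(c,"crop1.png",(190,150,300,265),5)
P=cloud(c); im=c["image"]; hsv=cv2.cvtColor(im,cv2.COLOR_RGB2HSV).astype(int)
box=np.zeros((420,560),bool); box[155:262,205:285]=1
# wood pin: orange hue
m=box&(hsv[...,0]<18)&(hsv[...,1]>110)&(hsv[...,2]>60)
m[:,:]&=(np.mgrid[:420,:560][1]<278)
n,l,st,ce=cv2.connectedComponentsWithStats(m.astype(np.uint8))
i=1+np.argmax(st[1:,4]); m=l==i; print("pin",st[i],"z",np.median(P[m][:,2]))
v,u=np.nonzero(m); Q=np.array([pt(c,a,b,.026) for a,b in zip(u,v)])
r=cv2.minAreaRect(Q[:,:2].astype(np.float32)*1000); print(r); print(cv2.boxPoints(r))
# gray holder (everything not green within box, above 5mm, not wood)
z=P[...,2]
s=box&(z>.045)&(z<.075); print("bridge",s.sum(),P[s].mean(0))
s=box&(z>.077)&(z<.12); n,l,st,ce=cv2.connectedComponentsWithStats(s.astype(np.uint8))
for k in range(1,n):
  if st[k,4]>3:
    q=P[l==k]; print(st[k],q.mean(0),q[:,2].max())
d=box&(hsv[...,2]<55); print("dark",d.sum())
# plate: gray low saturation region
g=box&(hsv[...,1]<70)&(hsv[...,2]<130); 
print("px vals plate/mat", hsv[195,223],hsv[200,215],im[190,219])
```

```text
pin [245 199  29  54 847] z 0.026873237938486918
((525.2000122070312, 59.96327209472656), (130.95269775390625, 58.5334358215332), 18.270444869995117)
[[453.84933   67.22757 ]
 [472.19968   11.644957]
 [596.55066   52.698975]
 [578.2003   108.281586]]
bridge 646 [0.61831438 0.0910763  0.05949423]
[232 180  19  53 460] [0.5883573  0.0900378  0.08749434] 0.10084607978881796
[256 188   7   7  36] [0.61001441 0.04595625 0.08686   ] 0.09206459974261554
[225 198   8   8  39] [0.58456689 0.12216855 0.08599204] 0.09226200080810269
dark 981
px vals plate/mat [110  14  54] [ 38  38 122] [52 55 52]
```

View pics/crop1.png

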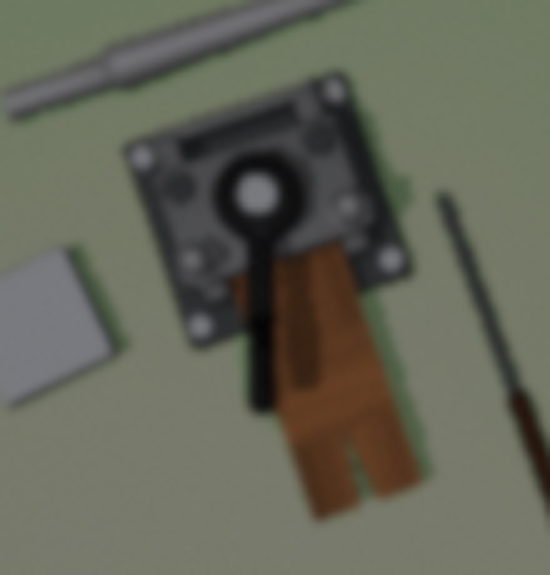

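The crop confirms the grey clamp: hub at crop (258,192), lever end at (262,400), and pin notch mouth at (365,490). Its geometry also matches the given sizes, with the domes 80.3 mm apart. Next I work out the frame and targets.

```bash
cat >> h.py <<'E'
def tgt(x,y,z,yaw_x):
    """tool-frame delta from the current pose to xyz with tool x at yaw_x (tool down)"""
    from scipy.spatial.transform import Rotation as Ro
    s=sensors.read_state(); R=Ro.from_rotvec(s["orientation"]).as_matrix()
    d=R.T@(np.array([x,y,z])-s["tool_pos"]); w=np.arctan2(R[1,0],R[0,0])
    print("delta tool",d.round(4),"turn +",(w-yaw_x).round(4),"tilt",R[:,2].round(4))
E
python3 - <<'E'
from h import *
c=cam("top"); P=cloud(c)
A=np.array([.61001,.04596]);B=np.array([.58457,.12217]); y=(B-A)/np.linalg.norm(B-A); x=np.array([y[1],-y[0]]); yaw=np.arctan2(x[1],x[0])
O=(A+B)/2+.02*x; print("yaw",yaw,"O",O, "hub px",pt(c,241.6,188.4,.1)[:2])
v,u=np.mgrid[:420,:560]; Q=P[...,:2]-O
L=np.stack([Q@x,Q@y],-1)*1000; z=P[...,2]*1000
s=(np.hypot(*L.transpose(2,0,1))<125)&(z>75)
hubm=s&(np.hypot(L[...,0],L[...,1])<30)&(z>93); print("hub top",L[hubm].mean(0),z[hubm].mean(),hubm.sum())
g=s&(np.hypot(L[...,0],L[...,1])>60); q=L[g]; print("bar",len(q),q.mean(0),np.median(z[g]),np.percentile(z[g],95),np.hypot(*q.T).min(),np.hypot(*q.T).max())
print("theta",np.arctan2(q.mean(0)[1],-q.mean(0)[0]))
e=(abs(L[...,1])<32)&(abs(L[...,1])>8)&(L[...,0]<-140)&(L[...,0]>-190)&(z>15)&(z<35); q=L[e];print("pin end",np.percentile(q[:,0],[0,2,5]),q[:,1].min(),q[:,1].max())
e=O-x*.200; print("prepush",e); tgt(e[0],e[1],.15,yaw)
e=O-x*.185; tgt(e[0],e[1],.027,yaw)
E
```

```text
yaw 0.32218350591837636 O [0.61626093 0.09039777] hub px [0.61468492 0.08836874]
hub top [nan nan] nan 0
bar 110 [-78.90736987  25.00470971] 95.16539511623131 98.2265928275734 60.58156180092488 107.26260980461973
theta 0.30687644395591007
pin end [-162.97590484 -162.29062445 -161.75415751] -29.964750078902373 30.060773459667544
prepush [0.42655167 0.02707008]
delta tool [-0.4001 -0.4489  0.0825] turn + 2.5226 tilt [-4.0e-04 -1.1e-03 -1.0e+00]
delta tool [-0.4123 -0.4401  0.2055] turn + 2.5226 tilt [-4.0e-04 -1.1e-03 -1.0e+00]<stdin>:8: RuntimeWarning: Mean of empty slice.
  ret = um.true_divide(
  ret = ret.dtype.type(ret / rcount)
```

```bash
python3 -m inch '[[[0.02, -0.0286, -0.0321, 0, 0], [0.02, -0.0286, -0.0321, 0, 0], [0.02, -0.0286, -0.0321, 0, 0], [0.02, -0.0286, -0.0321, 0, 0], [0.02, -0.0286, -0.0321, 0, 0], [0.02, -0.0286, -0.0321, 0, 0], [0.02, -0.0286, -0.0321, 0, 0], [0.02, -0.0286, -0.0321, 0, 0], [0.02, -0.0286, -0.0321, 0, 0], [0.02, -0.0286, -0.0321, 0, 0], [0.02, -0.0286, -0.0321, 0, 0], [0.02, -0.0286, -0.0321, 0, 0], [0.02, -0.0286, -0.0321, 0, 0], [0.02, -0.0286, -0.0321, 0, 0]]]' 20
python3 -m inch '[[[0.02, 0, 0, 0, 0.1484], [0.02, 0, 0, 0, 0.1484], [0.02, 0, 0, 0, 0.1484], [0.02, 0, 0, 0, 0.1484], [0.02, 0, 0, 0, 0.1484], [0.02, 0, 0, 0, 0.1484], [0.02, 0, 0, 0, 0.1484], [0.02, 0, 0, 0, 0.1484], [0.02, 0, 0, 0, 0.1484], [0.02, 0, 0, 0, 0.1484], [0.02, 0, 0, 0, 0.1484], [0.02, 0, 0, 0, 0.1484], [0.02, 0, 0, 0, 0.1484], [0.02, 0, 0, 0, 0.1484], [0.02, 0, 0, 0, 0.1484], [0.02, 0, 0, 0, 0.1484], [0.02, 0, 0, 0, 0.1484]]]'
python3 - <<'E'
from h import *
yaw=.32218;O=np.array([.61626,.0904]);x=np.array([np.cos(yaw),np.sin(yaw)])
e=O-x*.185; tgt(e[0],e[1],.027,yaw); print(sensors.read_state()["q"])
c=cam("wrist"); cv2.imwrite("pics/w1.png",cv2.resize(c["image"][:,:,::-1],(800,600)))
E
```

```text
t: 1.6
tool_pos: [0.4273, 0.0251, 0.2327]
orientation: [0.465, 3.106, 0.0]
force: [0.5, 0.4, 0.1]
opening: 0.02
gripper_force: 0.0
t: 3.3
tool_pos: [0.4268, 0.027, 0.2325]
orientation: [-3.102, -0.494, 0.0]
force: [-0.1, -0.1, 0.8]
opening: 0.0198
gripper_force: 0.0
delta tool [ 0.0148 -0.0003  0.2055] turn + -0.0062 tilt [-2.e-04  0.e+00 -1.e+00]
[-5.69517200e-02 -3.54059795e-01  1.93702752e+00  9.83229106e-06
  1.55880121e+00  1.19790244e+00]
```

View pics/w1.png

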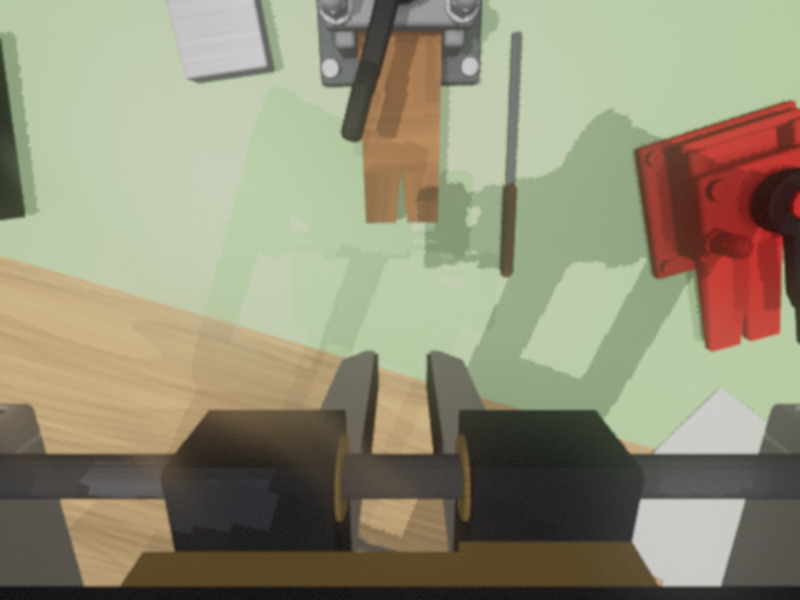

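The wrist view shows the notch at (402,220), lined up with the fingers' mid-line at about 402. I go down in front of the pin and check the height.

```bash
python3 -m inch '[[[0.02, 0, 0, 0.035, -0.006], [0.02, 0, 0, 0.035, 0], [0.02, 0, 0, 0.035, 0], [0.02, 0, 0, 0.035, 0], [0.02, 0, 0, 0.035, 0], [0.02, 0.007, 0, 0.03, 0], [0.02, 0.008, 0, 0, 0], [0.02, 0, 0, 0, 0]]]'
python3 - <<'E'
from h import *
yaw=.32218;O=np.array([.61626,.0904]);x=np.array([np.cos(yaw),np.sin(yaw)])
e=O-x*.185; tgt(e[0],e[1],.027,yaw)
E
```

```text
t: 4.15
tool_pos: [0.4418, 0.032, 0.0282]
orientation: [-3.099, -0.516, 0.001]
force: [0.1, 0.0, 1.3]
opening: 0.0197
gripper_force: 0.0
delta tool [-0.001  -0.0002  0.0012] turn + 0.0077 tilt [-5.e-04  1.e-04 -1.e+00]
```

```bash
python3 -m inch '[[[0.02, 0.005, 0, 0.001, 0.007], [0.02, 0.004, 0, 0, 0], [0.02, 0.004, 0, 0, 0], [0.02, 0.004, 0, 0, 0], [0.02, 0.004, 0, 0, 0], [0.02, 0.004, 0, 0, 0]]]'
python3 -m inch '[[[0.02, 0.004, 0, 0, 0], [0.02, 0.004, 0, 0, 0], [0.02, 0.003, 0, 0, 0], [0.02, 0.002, 0, 0, 0]]]'
python3 -m inch '[[[0.02, 0.0015, 0, 0, 0], [0.02, 0.0015, 0, 0, 0]]]'
```

```text
t: 4.75
tool_pos: [0.4647, 0.0395, 0.0269]
orientation: [3.101, 0.502, -0.002]
force: [-5.4, -2.3, 3.7]
opening: 0.0197
gripper_force: 2.6
t: 5.15
tool_pos: [0.4772, 0.0438, 0.0268]
orientation: [3.101, 0.502, -0.001]
force: [-4.5, -1.7, 3.6]
opening: 0.02
gripper_force: 2.3
t: 5.35
tool_pos: [0.48, 0.0447, 0.0267]
orientation: [-3.101, -0.502, 0.0]
force: [-3.6, -1.7, 2.6]
opening: 0.0198
gripper_force: 2.2
```

```bash
python3 -m inch '[[[0.02, 0.001, 0, 0, 0], [0.02, 0.0005, 0, 0, 0]]]'
python3 -m inch '[[[0.02, 0.001, 0, 0, 0], [0.02, 0, 0, 0, 0]]]'
python3 -m inch '[[[0.02, 0.001, 0, 0, 0], [0.02, 0, 0, 0, 0]]]'
```

```text
t: 5.55
tool_pos: [0.4803, 0.0449, 0.0264]
orientation: [3.101, 0.502, -0.005]
force: [-11.3, -4.9, 8.6]
opening: 0.0202
gripper_force: 5.8
t: 5.75
tool_pos: [0.4803, 0.045, 0.0261]
orientation: [3.101, 0.502, -0.008]
force: [-13.0, -4.9, 9.3]
opening: 0.0197
gripper_force: 7.0
t: 5.95
tool_pos: [0.4804, 0.045, 0.0259]
orientation: [3.101, 0.502, -0.011]
force: [-16.8, -5.8, 12.4]
opening: 0.0201
gripper_force: 9.0
```

The pin stopped dead 143 mm from the axis (142.5 expected) with the force rising, so it is home. I back off, go up, and look at the lever from above.

```bash
python3 -m inch '[[[0.02, -0.008, 0, 0, 0], [0.02, -0.012, 0, 0, 0], [0.04, 0, 0, -0.04, 0], [0.04, 0, 0, -0.04, 0], [0.04, 0, 0, -0.04, 0], [0.04, 0, 0, -0.04, 0], [0.04, 0, 0, 0, 0], [0.04, 0, 0, 0, 0]]]'
python3 - <<'E'
from h import *
yaw=.32218;O=np.array([.61626,.0904]);x=np.array([np.cos(yaw),np.sin(yaw)]);y=np.array([-x[1],x[0]])
c=cam("wrist"); save(c,"w2.png",None,1.4)
P=cloud(c); Q=P[...,:2]-O; L=np.stack([Q@x,Q@y],-1)*1000; z=P[...,2]*1000
val=c["image"].max(-1).astype(int)
s=(z>80)&(z<105)&(L[...,0]<-40)&(L[...,0]>-115)&(abs(L[...,1])<60)&(val<90)
q=L[s]; print(len(q),"z",np.percentile(z[s],[50,98]))
b=s&(z>91); q=L[b].astype(np.float32); r=cv2.minAreaRect(q); print(r, "theta",np.arctan2(r[0][1],-r[0][0]),"rad",np.hypot(*r[0]))
e=(abs(L[...,1])<30)&(abs(L[...,1])>9)&(L[...,0]<-110)&(z>15)&(z<35); print("pin end",np.percentile(L[e][:,0],[0,1,3]))
th=np.arctan2(r[0][1],-r[0][0]); g=O-x*.088*np.cos(th)+y*.088*np.sin(th); print(g); tgt(g[0],g[1],.083,yaw-th)
E
```

```text
t: 6.75
tool_pos: [0.4658, 0.0397, 0.1881]
orientation: [3.101, 0.502, 0.007]
force: [-0.9, 0.4, -0.6]
opening: 0.0402
gripper_force: 0.0
1407 z [91.27416759 97.81154586]
((-83.65574645996094, 26.062435150146484), (12.024850845336914, 39.60530471801758), 73.11260223388672) theta 0.3020135680041742 rad 87.62154096869592
pin end [-135.61018142 -135.42534933 -135.25614474]
[0.52827789 0.08862547]
delta tool [ 0.0758 -0.0264  0.1035] turn + 0.3008 tilt [ 1.1e-03  2.0e-04 -1.0e+00]
```

View pics/w2.png

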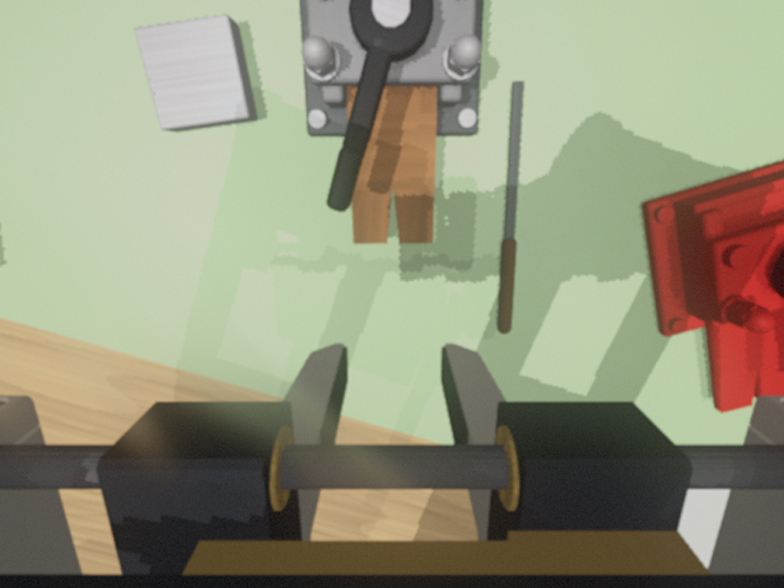

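Pin end is at -135.5 mm, so it is home. The lever is at θ≈0.302 and its top is at z=98 mm. I move over the grip.

```bash
python3 -m inch '[[[0.035, 0.0379, -0.0132, 0, 0], [0.035, 0.0379, -0.0132, 0, 0], [0.035, 0, 0, 0.02, 0.15], [0.035, 0, 0, 0.02, 0.15], [0.035, 0, 0, 0.02, 0], [0.035, 0, 0, 0, 0]]]' 35
python3 - <<'E'
from h import *
yaw=.32218;O=np.array([.61626,.0904]);th=.302
g=O-.088*np.array([np.cos(yaw-th),np.sin(yaw-th)]); tgt(g[0],g[1],.083,yaw-th)
E
```

```text
t: 7.4
tool_pos: [0.5243, 0.0884, 0.1211]
orientation: [3.141, 0.034, -0.014]
force: [0.2, -1.1, 0.2]
opening: 0.0348
gripper_force: 0.0
delta tool [ 0.0043 -0.0002  0.0381] turn + 0.0012 tilt [-9.e-03 -5.e-04 -1.e+00]
```

```bash
python3 -m inch '[[[0.035, 0.002, 0, 0.02, 0], [0.035, 0.001, 0, 0.018, 0], [0.035, 0, 0, 0, 0], [0.01, 0, 0, 0, 0], [0.01, 0, 0, 0, 0], [0.01, 0, 0, 0, 0], [0.01, 0, 0, 0, 0]]]' 35
cat >> h.py <<'E'
from scipy.spatial.transform import Rotation as Ro
YAW=.32218;O=np.array([.61626,.0904])
def lev():
    s=sensors.read_state(); R=Ro.from_rotvec(s["orientation"]).as_matrix(); w=np.arctan2(R[1,0],R[0,0])
    r=O-s["tool_pos"][:2]; a=np.arctan2(r[1],r[0]); f=R.T@s["force"]
    print("t %.2f th_pos %.3f th_tool %.3f rad %.4f z %.4f F_tool %s Tz %.2f open %.4f q6 %.2f"%(s["t"],YAW-a,YAW-w,np.hypot(*r),s["tool_pos"][2],f.round(1),s["wrist_torque"][2],s["opening"],s["q"][5]))
if __name__=="__main__": lev()
E
python3 h.py
```

```text
t: 8.1
tool_pos: [0.5316, 0.0889, 0.0897]
orientation: [-3.141, -0.033, -0.003]
force: [-0.2, 1.6, 1.7]
opening: 0.0126
gripper_force: 35.0
t 8.10 th_pos 0.304 th_tool 0.301 rad 0.0846 z 0.0897 F_tool [-0.2 -1.6 -1.7] Tz 0.09 open 0.0126 q6 1.62
```

```bash
python3 -m inch '[[[0.01, 0.0001, -0.0042, 0, 0.05], [0.01, 0.0001, -0.0042, 0, 0.05], [0.01, 0.0001, -0.0042, 0, 0.05], [0.01, 0.0001, -0.0042, 0, 0.05]]]' | tail -0; python3 h.py
python3 -m inch '[[[0.01, 0.0001, -0.0042, 0, 0.05], [0.01, 0.0001, -0.0042, 0, 0.05], [0.01, 0.0001, -0.0042, 0, 0.05]]]' | tail -0; python3 h.py
```

```text
t 8.50 th_pos 0.486 th_tool 0.503 rad 0.0850 z 0.0894 F_tool [-0.4  7.4 -4.1] Tz 0.54 open 0.0127 q6 1.85
t 8.80 th_pos 0.635 th_tool 0.653 rad 0.0851 z 0.0893 F_tool [-1.6  6.5 -4.7] Tz 0.45 open 0.0127 q6 2.02Exception ignored on flushing sys.stdout:
BrokenPipeError: [Errno 32] Broken pipe
Exception ignored on flushing sys.stdout:
BrokenPipeError: [Errno 32] Broken pipe
```

```bash
sed -i 's/    print("t %.2f th/    print("T %.2f"%(f[1]*np.hypot(*r)+s["wrist_torque"][2]),end=" "); print("t %.2f th/' h.py
python3 -m inch '[[[0.01, 0.0001, -0.0042, 0, 0.05], [0.01, 0, 0, 0, 0]]]' >/dev/null; python3 h.py
python3 -m inch '[[[0.01, 0, 0.004, 0, -0.05], [0.01, 0, 0, -0.004, 0], [0.01, 0, 0, -0.004, 0], [0.01, 0, 0, -0.001, 0], [0.01, 0, 0, 0, 0]]]' >/dev/null; python3 h.py
```

```text
T 0.90 t 9.00 th_pos 0.688 th_tool 0.702 rad 0.0852 z 0.0892 F_tool [-1.4  5.3 -5. ] Tz 0.45 open 0.0130 q6 2.08
T 0.06 t 9.50 th_pos 0.651 th_tool 0.652 rad 0.0848 z 0.0977 F_tool [ 5.1 -2.   6.8] Tz 0.23 open 0.0124 q6 2.02
```

```bash
python3 -m inch '[[[0.01, 0.001, 0.0127, 0, -0.15], [0.01, 0.001, 0.0127, 0, -0.15], [0.01, 0.001, 0.0127, 0, -0.15], [0.01, 0.001, 0.0127, 0, -0.15], [0.01, 0.001, 0.0127, 0, -0.15], [0.01, 0.001, 0.0127, 0, -0.15], [0.01, 0.001, 0.0127, 0, -0.15], [0.01, 0, 0, 0, 0], [0.01, 0, 0, 0, 0]]]' >/dev/null; python3 h.py
```

```text
T 0.03 t 10.40 th_pos -0.397 th_tool -0.398 rad 0.0841 z 0.0974 F_tool [ 7.3 -0.6  7.4] Tz 0.08 open 0.0128 q6 0.82
```

```bash
python3 -m inch '[[[0.01, 0, 0, 0.004, 0], [0.01, 0, 0, 0.004, 0], [0.01, 0, 0, 0.001, 0], [0.01, 0, 0, 0, 0]]]' >/dev/null; python3 h.py
```

```text
T 0.23 t 10.80 th_pos -0.403 th_tool -0.399 rad 0.0843 z 0.0894 F_tool [ 4.3  0.4 -0. ] Tz 0.20 open 0.0126 q6 0.82
```

```bash
python3 -m inch '[[[0.01, 0.0001, -0.0042, 0, 0.05], [0.01, 0.0001, -0.0042, 0, 0.05], [0.01, 0, -0.0042, 0, 0.05], [0.01, 0, -0.0042, 0, 0.05], [0.01, 0, -0.0042, 0, 0.05]]]' >/dev/null; python3 h.py
python3 -m inch '[[[0.01, 0.0001, -0.0042, 0, 0.05], [0.01, 0.0001, -0.0042, 0, 0.05], [0.01, 0, -0.0042, 0, 0.05], [0.01, 0, -0.0042, 0, 0.05]]]' >/dev/null; python3 h.py
python3 -m inch '[[[0.01, 0.0001, -0.0042, 0, 0.05], [0.01, 0.0001, -0.0042, 0, 0.05], [0.01, 0, -0.0042, 0, 0.05]]]' >/dev/null; python3 h.py
python3 -m inch '[[[0.01, 0.0001, -0.0042, 0, 0.05], [0.01, 0.0001, -0.0042, 0, 0.05]]]' >/dev/null; python3 h.py
python3 -m inch '[[[0.01, 0.0001, -0.0042, 0, 0.05], [0.01, 0.0001, -0.0042, 0, 0.05]]]' >/dev/null; python3 h.py
```

```text
T 1.03 t 11.30 th_pos -0.170 th_tool -0.147 rad 0.0844 z 0.0896 F_tool [8.  6.  4.3] Tz 0.52 open 0.0123 q6 1.10
T 1.10 t 11.70 th_pos 0.028 th_tool 0.053 rad 0.0845 z 0.0894 F_tool [6.7 6.7 2.4] Tz 0.53 open 0.0128 q6 1.33
T 1.02 t 12.00 th_pos 0.175 th_tool 0.203 rad 0.0847 z 0.0892 F_tool [6.1 5.3 2.3] Tz 0.57 open 0.0129 q6 1.50
T 0.99 t 12.20 th_pos 0.273 th_tool 0.303 rad 0.0847 z 0.0891 F_tool [4.7 4.7 1.3] Tz 0.59 open 0.0127 q6 1.62
T 1.08 t 12.40 th_pos 0.371 th_tool 0.403 rad 0.0848 z 0.0890 F_tool [4.2 5.  0.8] Tz 0.66 open 0.0133 q6 1.74
```

```bash
python3 -m inch '[[[0.01, 0, -0.0042, 0, 0.045], [0.01, 0, -0.0042, 0, 0.045]]]' >/dev/null; python3 h.py
python3 -m inch '[[[0.01, 0, -0.0042, 0, 0.045], [0.01, 0, -0.0042, 0, 0.045]]]' >/dev/null; python3 h.py
python3 -m inch '[[[0.01, 0, -0.0042, 0, 0.045], [0.01, 0, -0.0042, 0, 0.045]]]' >/dev/null; python3 h.py
```

```text
T 0.98 t 12.60 th_pos 0.469 th_tool 0.493 rad 0.0850 z 0.0888 F_tool [4.6 5.  0.8] Tz 0.56 open 0.0131 q6 1.84
T 1.00 t 12.80 th_pos 0.565 th_tool 0.583 rad 0.0851 z 0.0887 F_tool [5.1 5.2 1.8] Tz 0.56 open 0.0130 q6 1.95
T 0.99 t 13.00 th_pos 0.660 th_tool 0.673 rad 0.0853 z 0.0886 F_tool [5.9 5.8 0.8] Tz 0.49 open 0.0128 q6 2.05
```

```bash
python3 -m inch '[[[0.01, -0.0005, -0.003, 0, 0.03], [0.01, 0, 0, 0, 0]]]' >/dev/null; python3 h.py
python3 -m inch '[[[0.01, -0.0005, 0.004, 0, -0.05], [0.01, 0, 0, -0.004, 0], [0.01, 0, 0, -0.004, 0], [0.01, 0, 0, -0.0005, 0], [0.01, 0, 0, 0, 0]]]' >/dev/null; python3 h.py
```

```text
T 1.04 t 13.20 th_pos 0.695 th_tool 0.702 rad 0.0853 z 0.0886 F_tool [6.6 6.8 3.5] Tz 0.46 open 0.0125 q6 2.08
T -0.04 t 13.70 th_pos 0.661 th_tool 0.652 rad 0.0853 z 0.0974 F_tool [10.1 -0.6  6.2] Tz 0.00 open 0.0128 q6 2.03
```

```bash
python3 -m inch '[[[0.01, 0.0005, 0.0127, 0, -0.15], [0.01, 0.0005, 0.0127, 0, -0.15], [0.01, 0.0008, 0.0127, 0, -0.15], [0.01, 0.0008, 0.0127, 0, -0.15], [0.01, 0.0008, 0.0127, 0, -0.15], [0.01, 0.001, 0.0127, 0, -0.15], [0.01, 0.001, 0.0127, 0, -0.15], [0.01, 0, 0, 0, 0], [0.01, 0, 0, 0, 0]]]' >/dev/null; python3 h.py
```

```text
T -0.04 t 14.60 th_pos -0.371 th_tool -0.398 rad 0.0843 z 0.0973 F_tool [10.1  4.2  7.5] Tz -0.40 open 0.0124 q6 0.82
```

```bash
python3 -m inch '[[[0.01, 0, 0, 0.004, 0], [0.01, 0, 0, 0.004, 0], [0.01, 0, 0, 0.001, 0], [0.01, 0, 0, 0, 0]]]' >/dev/null; python3 h.py
```

```text
T 0.34 t 15.00 th_pos -0.380 th_tool -0.398 rad 0.0843 z 0.0894 F_tool [5.5 6.5 0.7] Tz -0.21 open 0.0128 q6 0.82
```

```bash
python3 -m inch '[[[0.01, 0, -0.0035, 0.0005, 0.03], [0.01, 0, -0.0034, 0, 0.04], [0.01, 0, -0.0034, 0, 0.04]]]' >/dev/null; python3 h.py
python3 -m inch '[[[0.01, 0, -0.0034, 0, 0.04], [0.01, 0, -0.0034, 0, 0.04]]]' >/dev/null; python3 h.py
python3 -m inch '[[[0.01, 0, -0.0034, 0, 0.04], [0.01, 0, -0.0034, 0, 0.04]]]' >/dev/null; python3 h.py
python3 -m inch '[[[0.01, 0, -0.0034, 0, 0.04], [0.01, 0, -0.0034, 0, 0.04]]]' >/dev/null; python3 h.py
```

```text
T 0.99 t 15.30 th_pos -0.272 th_tool -0.286 rad 0.0844 z 0.0894 F_tool [ 7.7 11.1  3.1] Tz 0.05 open 0.0127 q6 0.95
T 1.04 t 15.50 th_pos -0.192 th_tool -0.206 rad 0.0845 z 0.0894 F_tool [ 9.7 11.8  4.6] Tz 0.05 open 0.0129 q6 1.04
T 1.08 t 15.70 th_pos -0.112 th_tool -0.126 rad 0.0846 z 0.0893 F_tool [12.7 12.2  5.2] Tz 0.05 open 0.0130 q6 1.13
T 1.02 t 15.90 th_pos -0.033 th_tool -0.046 rad 0.0847 z 0.0892 F_tool [14.3 10.9  7.4] Tz 0.10 open 0.0127 q6 1.22
```

```bash
python3 -m inch '[[[0.01, 0.0008, -0.0034, 0.0005, 0.04], [0.01, 0.0008, -0.0034, 0.0005, 0.04]]]' >/dev/null; python3 h.py
python3 -m inch '[[[0.01, 0.0005, -0.0034, 0.0003, 0.04], [0.01, 0.0004, -0.0034, 0, 0.04]]]' >/dev/null; python3 h.py
python3 -m inch '[[[0.01, 0.0001, -0.0034, 0, 0.04], [0.01, 0.0001, -0.0034, 0, 0.04]]]' >/dev/null; python3 h.py
```

```text
T 1.00 t 16.10 th_pos 0.045 th_tool 0.034 rad 0.0848 z 0.0885 F_tool [ 0.4 10.1 -7.8] Tz 0.14 open 0.0126 q6 1.32
T 1.10 t 16.30 th_pos 0.125 th_tool 0.114 rad 0.0848 z 0.0883 F_tool [-2.  10.9 -9.2] Tz 0.18 open 0.0126 q6 1.41
T 1.11 t 16.50 th_pos 0.205 th_tool 0.194 rad 0.0849 z 0.0883 F_tool [-1.7 10.2 -8.7] Tz 0.24 open 0.0125 q6 1.50
```

```bash
python3 -m inch '[[[0.01, 0.0001, -0.0034, -0.0003, 0.04], [0.01, 0.0001, -0.0034, -0.0003, 0.04]]]' >/dev/null; python3 h.py
python3 -m inch '[[[0.01, 0.0001, -0.0034, 0, 0.04], [0.01, 0.0001, -0.0034, 0, 0.04]]]' >/dev/null; python3 h.py
python3 -m inch '[[[0.01, 0.0001, -0.0034, 0, 0.04], [0.01, 0.0001, -0.0034, 0, 0.04]]]' >/dev/null; python3 h.py
```

```text
T 1.09 t 16.70 th_pos 0.284 th_tool 0.274 rad 0.0850 z 0.0886 F_tool [ 2.8 10.6 -4.1] Tz 0.19 open 0.0124 q6 1.59
T 1.18 t 16.90 th_pos 0.363 th_tool 0.354 rad 0.0851 z 0.0884 F_tool [ 3.3 11.2 -5.3] Tz 0.22 open 0.0132 q6 1.69
T 1.19 t 17.10 th_pos 0.441 th_tool 0.433 rad 0.0853 z 0.0883 F_tool [ 3.5 10.8 -5.1] Tz 0.26 open 0.0128 q6 1.78
```

```bash
python3 -m inch '[[[0.01, 0.0001, -0.0034, 0, 0.04]]]' >/dev/null; python3 h.py
python3 -m inch '[[[0.01, 0.0001, -0.0034, 0, 0.04]]]' >/dev/null; python3 h.py
python3 -m inch '[[[0.01, 0.0001, -0.0034, 0, 0.04]]]' >/dev/null; python3 h.py
```

```text
T 1.25 t 17.20 th_pos 0.481 th_tool 0.473 rad 0.0854 z 0.0882 F_tool [ 3.4 11.6 -6.1] Tz 0.26 open 0.0125 q6 1.83
T 1.35 t 17.30 th_pos 0.519 th_tool 0.513 rad 0.0854 z 0.0882 F_tool [ 4.8 11.7 -5.2] Tz 0.35 open 0.0127 q6 1.87
T 1.40 t 17.40 th_pos 0.558 th_tool 0.553 rad 0.0855 z 0.0882 F_tool [ 4.  12.5 -5.9] Tz 0.33 open 0.0127 q6 1.92
```

```bash
python3 -m inch '[[[0.01, 0.0001, -0.0013, 0, 0.015]]]' >/dev/null; python3 h.py
python3 -m inch '[[[0.01, 0.0001, -0.0013, 0, 0.015]]]' >/dev/null; python3 h.py
python3 -m inch '[[[0.01, 0.0001, -0.0013, 0, 0.015]]]' >/dev/null; python3 h.py
```

```text
T 1.40 t 17.50 th_pos 0.573 th_tool 0.568 rad 0.0855 z 0.0881 F_tool [ 3.3 12.5 -6.2] Tz 0.33 open 0.0130 q6 1.93
T 1.37 t 17.60 th_pos 0.587 th_tool 0.582 rad 0.0855 z 0.0881 F_tool [ 2.9 12.  -6.7] Tz 0.34 open 0.0129 q6 1.95
T 1.45 t 17.70 th_pos 0.601 th_tool 0.597 rad 0.0856 z 0.0881 F_tool [ 3.9 12.1 -7.5] Tz 0.41 open 0.0128 q6 1.97
```

Torque rise (0.8 N m/rad) fits pad contact at θ≈0.165. At 0.60 that gives about 0.43 rad of clamping, roughly 35 N, so I stop there. I relax the load and release.

```bash
python3 -m inch '[[[0.01, 0, 0.0015, 0, -0.015], [0.01, 0, 0.001, 0, -0.01], [0.01, 0, 0, 0, 0]]]' >/dev/null; python3 h.py
python3 -m inch '[[[0.035, 0, 0, 0, 0], [0.035, 0, 0, 0, 0], [0.035, 0, 0, 0, 0]]]' ; python3 h.py
```

```text
T 0.84 t 18.00 th_pos 0.581 th_tool 0.571 rad 0.0854 z 0.0882 F_tool [ 3.6  7.8 -6.1] Tz 0.18 open 0.0126 q6 1.94
t: 18.3
tool_pos: [0.5322, 0.1144, 0.0868]
orientation: [3.117, -0.391, -0.002]
force: [-0.5, 0.4, -0.5]
opening: 0.0316
gripper_force: 0.0
T -0.05 t 18.30 th_pos 0.600 th_tool 0.572 rad 0.0874 z 0.0868 F_tool [-0.6 -0.3  0.5] Tz -0.03 open 0.0316 q6 1.94
```

```bash
python3 -m inch '[[[0.035, 0, 0, -0.02, 0], [0.035, 0, 0, -0.04, 0], [0.035, 0, 0, -0.04, 0], [0.035, -0.04, 0, -0.01, 0], [0.035, -0.04, 0, 0, 0], [0.035, -0.03, 0, 0, 0], [0.035, 0, 0, 0, 0], [0.035, 0, 0, 0, 0]]]'
python3 - <<'E'
from h import *
c=cam("wrist"); save(c,"w3.png",None,1.4)
x=np.array([np.cos(YAW),np.sin(YAW)]);y=np.array([-x[1],x[0]])
P=cloud(c); Q=P[...,:2]-O; L=np.stack([Q@x,Q@y],-1)*1000; z=P[...,2]*1000
val=c["image"].max(-1).astype(int)
b=(z>88)&(z<105)&(L[...,0]<-35)&(L[...,0]>-115)&(abs(L[...,1])<90)&(val<90)&(np.hypot(L[...,0],L[...,1])>62)
r=cv2.minAreaRect(L[b].astype(np.float32)); print(r,"theta",np.arctan2(r[0][1],-r[0][0]),"z",np.percentile(z[b],[50,98]))
e=(abs(L[...,1])<30)&(abs(L[...,1])>9)&(L[...,0]<-110)&(z>15)&(z<35); print("pin end",np.percentile(L[e][:,0],[0,1,3]))
E
```

```text
t: 19.1
tool_pos: [0.4258, 0.142, 0.197]
orientation: [-3.117, 0.389, -0.001]
force: [-0.6, -0.5, -0.1]
opening: 0.035
gripper_force: 0.0
((-76.76085662841797, 42.66070556640625), (12.615328788757324, 41.38971710205078), 62.184364318847656) theta 0.507255631815833 z [94.17128472 95.9740726 ]
pin end [-136.38317072 -135.94966446 -135.46402083]
```

View pics/w3.png

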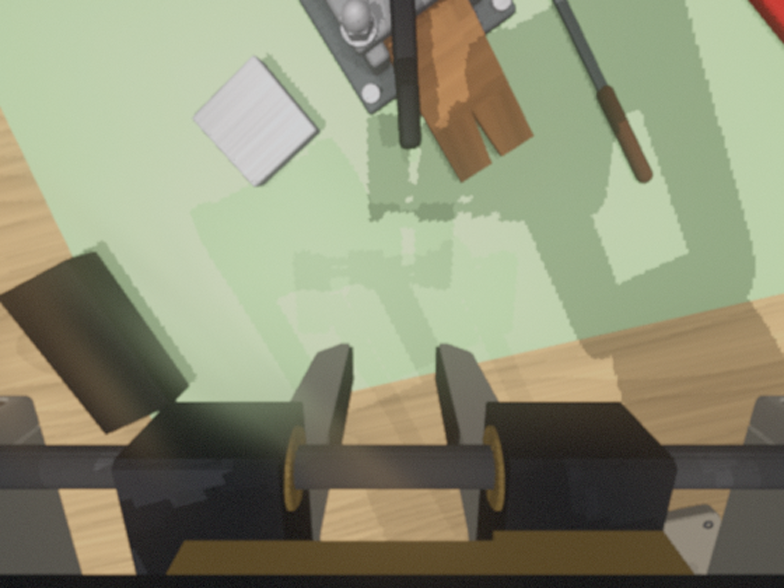

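The wrist view shows the clamp, home pin, block, file and charcoal undisturbed. The lever reads θ≈0.51 against a tool angle of 0.58–0.60, so I cross-check from the top camera.

```bash
python3 -m inch '[[[0.035, -0.04, 0, -0.02, 0], [0.035, -0.04, 0, -0.02, 0], [0.035, 0, 0, 0, -0.15], [0.035, 0, 0, 0, -0.15], [0.035, 0, 0, 0, -0.15], [0.035, 0, 0, 0, -0.1], [0.035, 0, 0, 0, 0]]]' | head -2
python3 - <<'E'
from h import *
x=np.array([np.cos(YAW),np.sin(YAW)]);y=np.array([-x[1],x[0]])
old=np.load("c0.npz")
for n in ("old","top","wrist"):
    if n=="old": P,im=old["top"],old["im"]
    else:
        c=cam(n); P=cloud(c); im=c["image"]
    Q=P[...,:2]-O; L=np.stack([Q@x,Q@y],-1)*1000; z=P[...,2]*1000; r=np.hypot(L[...,0],L[...,1])
    for lo in (84,90):
        b=(z>lo)&(z<105)&(r>66)&(r<112)&(L[...,0]<-45)&(abs(L[...,1])<85)&(im.max(-1)<100)
        q=L[b]; m=q.mean(0); print(n,lo,len(q),"theta %.3f"%np.arctan2(m[1],-m[0]),"rad",np.hypot(*m).round(1),"z",np.percentile(z[b],[50,95]).round(1))
E
```

```text
t: 19.85
tool_pos: [0.3493, 0.1613, 0.237]
old 84 92 theta 0.304 rad 86.4 z [96.  99.3]
old 90 84 theta 0.306 rad 87.9 z [96.2 99.3]
top 84 92 theta 0.506 rad 86.9 z [94.7 98.1]
top 90 78 theta 0.510 rad 89.2 z [95.  98.2]
wrist 84 839 theta 0.518 rad 90.5 z [93.7 95.5]
wrist 90 667 theta 0.515 rad 92.4 z [94.1 95.5]
```

Both cameras agree the lever is at about 0.51, so the bar shifted in the fingers under load and the tightness is less certain than I thought. There's plenty of time, so I regrip and check it gently.

Run:
```python
from h import *
th=.512; w=YAW-th; g=O-.088*np.array([np.cos(w),np.sin(w)]); tgt(g[0],g[1],.130,w); print(sensors.read_state()["q"][5])
```

```text
delta tool [0.157  0.1049 0.1068] turn + 0.4871 tilt [-4.e-04 -2.e-04 -1.e+00]
1.572918155834234
```

```bash
python3 -m inch '[[[0.035, 0.039, 0.026, 0.01, 0], [0.035, 0.039, 0.026, 0.01, 0], [0.035, 0.039, 0.026, 0.01, 0], [0.035, 0.04, 0.0269, 0.01, 0], [0.035, 0, 0, 0.02, 0.13], [0.035, 0, 0, 0.02, 0.13], [0.035, 0, 0, 0.0268, 0.13], [0.035, 0, 0, 0, 0.097], [0.035, 0, 0, 0, 0]]]' 50 | head -2
python3 - <<'E'
from h import *
th=.512; w=YAW-th; g=O-.088*np.array([np.cos(w),np.sin(w)]); tgt(g[0],g[1],.084,w)
E
```

```text
t: 20.85
tool_pos: [0.529, 0.1075, 0.1286]
delta tool [0.001  0.0003 0.0446] turn + -0.0005 tilt [-2.8e-03 -4.0e-04 -1.0e+00]
```

```bash
python3 -m inch '[[[0.035, 0.001, 0, 0.02, 0], [0.035, 0, 0, 0.02, 0], [0.035, 0, 0, 0.004, 0], [0.035, 0, 0, 0, 0]]]' 50 >/dev/null; python3 h.py
python3 -m inch '[[[0.01, 0, 0, 0, 0], [0.01, 0, 0, 0, 0], [0.01, 0, 0, 0, 0]]]' 50 >/dev/null; python3 h.py
python3 -m inch '[[[0.01, 0, -0.0008, 0, 0.01]]]' >/dev/null; python3 h.py
python3 -m inch '[[[0.01, 0, -0.0008, 0, 0.01]]]' >/dev/null; python3 h.py
python3 -m inch '[[[0.01, 0, 0, 0, 0]]]' >/dev/null; python3 h.py
```

```text
T 0.03 t 21.25 th_pos 0.519 th_tool 0.507 rad 0.0875 z 0.0860 F_tool [0.1 0.2 0.4] Tz 0.01 open 0.0351 q6 1.86
T -0.03 t 21.55 th_pos 0.523 th_tool 0.508 rad 0.0866 z 0.0873 F_tool [-0.7 -0.1 -0.2] Tz -0.02 open 0.0153 q6 1.86
T 0.09 t 21.65 th_pos 0.530 th_tool 0.518 rad 0.0869 z 0.0869 F_tool [-0.3  0.6 -2.2] Tz 0.04 open 0.0128 q6 1.87
T 0.28 t 21.75 th_pos 0.539 th_tool 0.529 rad 0.0869 z 0.0868 F_tool [-0.2  2.1 -3.8] Tz 0.10 open 0.0125 q6 1.89
T 0.10 t 21.85 th_pos 0.539 th_tool 0.529 rad 0.0869 z 0.0868 F_tool [-0.3  0.8 -5.2] Tz 0.03 open 0.0125 q6 1.89
```

```bash
for i in 1 2; do python3 -m inch '[[[0.01, 0, -0.0009, 0, 0.01]]]' >/dev/null; python3 h.py; python3 -m inch '[[[0.01, 0, 0, 0, 0]]]' >/dev/null; python3 h.py; done
```

```text
T 0.46 t 21.95 th_pos 0.547 th_tool 0.538 rad 0.0870 z 0.0867 F_tool [-0.8  3.8 -5.4] Tz 0.14 open 0.0127 q6 1.90
T 0.46 t 22.05 th_pos 0.548 th_tool 0.539 rad 0.0870 z 0.0867 F_tool [-1.5  3.4 -5.1] Tz 0.17 open 0.0123 q6 1.90
T 0.60 t 22.15 th_pos 0.555 th_tool 0.548 rad 0.0870 z 0.0867 F_tool [-0.7  4.5 -6.1] Tz 0.21 open 0.0126 q6 1.91
T 0.58 t 22.25 th_pos 0.555 th_tool 0.549 rad 0.0870 z 0.0867 F_tool [-1.5  3.9 -6.1] Tz 0.24 open 0.0125 q6 1.91
```

```bash
for i in 1 2 3; do python3 -m inch '[[[0.01, 0, -0.0009, 0, 0.01]]]' >/dev/null; python3 h.py; python3 -m inch '[[[0.01, 0, 0, 0, 0]]]' >/dev/null; python3 h.py; done
```

```text
T 0.76 t 22.35 th_pos 0.562 th_tool 0.558 rad 0.0871 z 0.0866 F_tool [-0.6  6.1 -5.8] Tz 0.23 open 0.0123 q6 1.92
T 0.78 t 22.45 th_pos 0.563 th_tool 0.559 rad 0.0870 z 0.0867 F_tool [-1.1  5.8 -6.7] Tz 0.28 open 0.0123 q6 1.92
T 0.91 t 22.55 th_pos 0.570 th_tool 0.568 rad 0.0871 z 0.0866 F_tool [-1.2  6.7 -7.6] Tz 0.33 open 0.0123 q6 1.93
T 0.91 t 22.65 th_pos 0.571 th_tool 0.568 rad 0.0871 z 0.0866 F_tool [-2.   6.1 -6.8] Tz 0.38 open 0.0127 q6 1.93
T 1.10 t 22.75 th_pos 0.578 th_tool 0.578 rad 0.0872 z 0.0865 F_tool [-0.4  7.7 -7.2] Tz 0.43 open 0.0126 q6 1.94
T 1.09 t 22.85 th_pos 0.578 th_tool 0.578 rad 0.0871 z 0.0866 F_tool [-0.5  7.4 -5.9] Tz 0.44 open 0.0124 q6 1.94
```

With the load removed, the lever re-meets the screw at about 0.54 and holds 1.09 N m without creeping. The 0.08 rad offset was finger flex, so the screw did not slip back. Allowing for it, clamping is about 0.41 rad (~33 N), within range, so no more tightening. I release and withdraw.

```bash
python3 -m inch '[[[0.01, 0, 0.002, 0, -0.025], [0.01, 0, 0.002, 0, -0.02], [0.01, 0, 0, 0, 0]]]' >/dev/null; python3 h.py
python3 -m inch '[[[0.035, 0, 0, 0, 0], [0.035, 0, 0, 0, 0], [0.035, 0, 0, 0, 0], [0.035, 0, 0, -0.02, 0], [0.035, 0, 0, -0.04, 0], [0.035, 0, 0, -0.04, 0], [0.035, -0.04, 0, -0.02, 0], [0.035, -0.04, 0, 0, 0], [0.035, -0.04, 0, -0.02, 0], [0.035, 0, 0, 0, 0], [0.035, 0, 0, 0, 0], [0.035, 0, 0, 0, 0]]]'
python3 - <<'E'
from h import *
x=np.array([np.cos(YAW),np.sin(YAW)]);y=np.array([-x[1],x[0]])
c=cam("top"); save(c,"fin.png",None,1.4); P=cloud(c); im=c["image"]
Q=P[...,:2]-O; L=np.stack([Q@x,Q@y],-1)*1000; z=P[...,2]*1000; r=np.hypot(L[...,0],L[...,1])
b=(z>90)&(z<105)&(r>66)&(r<112)&(L[...,0]<-45)&(abs(L[...,1])<85)&(im.max(-1)<100)
m=L[b].mean(0); print("theta",np.arctan2(m[1],-m[0]),np.median(z[b]))
E
```

```text
T 0.31 t 23.15 th_pos 0.543 th_tool 0.533 rad 0.0870 z 0.0867 F_tool [-0.6  2.3 -5.4] Tz 0.11 open 0.0127 q6 1.89
t: 24.35
tool_pos: [0.414, 0.1347, 0.2256]
orientation: [3.124, -0.331, -0.001]
force: [-0.5, 0.3, 0.7]
opening: 0.0352
gripper_force: 0.0
theta 0.507773888682457 94.9324830036972
```

View pics/fin.png

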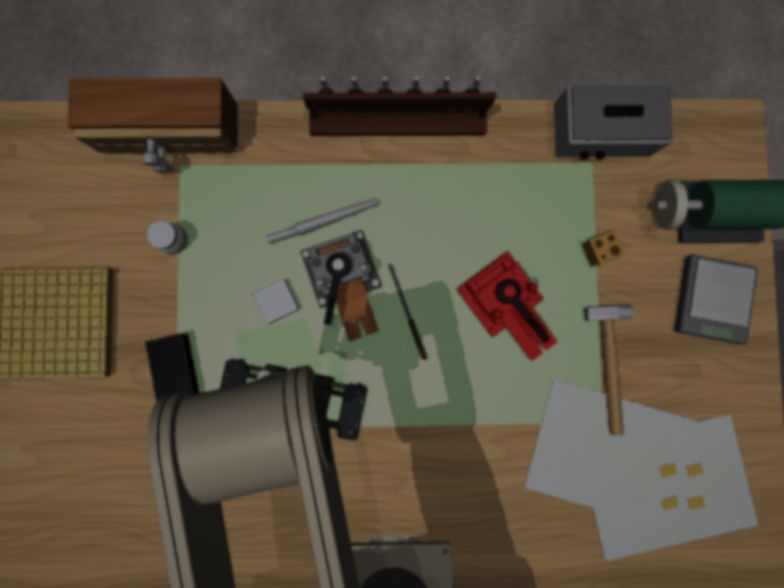

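The final top view shows the pin home in the grey clamp at (340,265), its rear end now visible at the stop. The lever is still at 0.508, everything else is in place, and the robot is clear.

```bash
python3 -c "
from plant import robot
print(robot.close_job())"
```

```text
the job is handed in; nothing more can be done
None
```

The bench pin is home against the rear stop and the clamp screw is tightened on it by an estimated 33 N (from lever angle and measured torque, not read directly); the lever is released, nothing else on the bench looked moved in the final view, and the job is handed in at about 24 s.

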